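Turn the stimulator up one click and start it

TASK

Set the muscle stimulator going: with a fingertip, roll the knurled intensity wheel one click, from the low mark to the middle mark and not on to the high one, and then, once it has clicked in, press the round start button fully down and let it come up again. Only touch the controls: do not pinch the wheel, do not press the square standby button, and leave the unit and the things beside it standing where they are.

Things in the scene. Friction and masses are not known exactly. Their poses are not given: they have to be found in the camera images.
- unit: White muscle-stimulator console, 2.1 to 3.1 kg, loose on four rubber feet: 200 (x) x 280 (y) mm, flat top 80 mm above the table. Origin: centre of its underside; x points from its front (four round sockets, facing roughly to the robot) to its rear, y to its left, z up. A grey hood along the rear edge rises 14 mm above the top (unit x 62 to 98 mm, nearly full width).
- wheel_top (a point): Crown (highest point, mid-width) of the grey knurled wheel, fixed at (0, 75, 92) mm in the unit's frame and with its axes. Wheel: 72 mm diameter, 26 mm wide; level axle along the unit's y, 24 mm below the top face, so the rim stands 12 mm proud of the top. Knurl: straight ridges across the rim, 2 mm high, every 8 mm.
- wheel (a joint): Turn of the wheel, rad; grows as the rim on top moves to the rear (unit +x), 36 mm of rim per rad. Three detents: 0 low (where it starts), 0.6 middle, 1.2 high; stops at -0.12 and 1.32. Tipping points at 0.3 and 0.9: once past one, the wheel, let go, snaps into the next detent by itself. Reaching it takes about 2 N at the rim.
- start_top (a point): Top centre of the round grey start button, 26 mm diameter, in a round housing on the console's top, 25 mm in front of (unit -x) and 80 mm to the right of (unit -y) the wheel's crown. Moves with the button.
- start (a joint): Travel of the start button, m: 0 up, 0.006 fully down, where it takes about 5 N; springs back when let go.
- standby_top (a point): Top centre of the square grey standby button, 28 mm square, 14 mm above the console's top, 80 mm to the right (unit -y) of the start button. Not to be pressed.
- standby (a joint): Travel of the standby button, m: 0 up, 0.006 down.
- gel: Gel bottle, 52 mm diameter, 130 mm tall, standing loose beside the console. Origin: centre of its underside.
- cup: White open cup, 66 mm across the rim, 80 mm tall, standing loose beside the console. Origin: centre of its underside.
- carton: Small cardboard box, 55 x 90 mm, 60 mm high, lying loose beside the console. Origin: centre of its underside.
- cheek_l: Smooth black side disc on the wheel's left (unit +y) side, 64 mm diameter, turns with the wheel. Origin: centre of the wheel on its axle, 36 mm below the crown; its axes turn with the wheel.
- cheek_r: The same disc on the wheel's right (unit -y) side; same origin.
- middle_mark (a point): Centre of the middle mark, the medium of three dark bars on the top face, on the unit's -y side of the wheel, level with its crown. Low is the short bar 20 mm nearer the front, high the long bar 20 mm nearer the rear. A white ridge across the wheel is its index: it stands beside the bar of the present setting.

How it is judged:
On the way, in this order (a step that is already met when the one before it is completed fails the run):
1. the wheel has clicked from the low into the middle detent (value of joint wheel between 0.45 and 0.75 rad), for 0.2 s.
2. the start button is pressed down, the wheel still at the middle (value of joint start above 0.0045 m and value of joint wheel between 0.4 and 0.8 rad).
At the end, for the whole second after the job is handed in: The wheel rests in the middle detent (within 0.12 rad), both buttons are up (within 1.5 mm), the console stands level within 25 mm of where it was, and bottle, cup and box are within 30 mm of their places (value of joint wheel between 0.48 and 0.72 rad and value of joint each of start, standby below 0.0015 m and distance of unit from where it was at the start of the episode below 0.025 m and angle between unit's own z axis and vertical below 0.05 rad and linear speed of unit below 0.02 m/s and distance of each of gel, cup, carton from where it was at the start of the episode below 0.03 m); the robot touches nothing.
It fails at once if the wheel is turned past the middle over the tipping point towards high (joint over 1.0 rad) (value of joint wheel above 1 rad).
It fails at once if the standby button is pressed over 3 mm, or the start button while the wheel is still at low ((value of joint start above 0.003 m and value of joint wheel below 0.35 rad) or value of joint standby above 0.003 m).
It fails at once if the wheel is pinched by its two sides (over 2 N on each) (contact force between each of cheek_l, cheek_r and the fingers above 2 N).
It fails at once if the console is shifted over 25 mm, lifted over 12 mm or tipped over 0.1 rad (distance of unit from where it was at the start of the episode above 0.025 m or height (world z) of unit above 0.012 m or angle between unit's own z axis and vertical above 0.1 rad).
It fails at once if a bystander is moved over 30 mm, lifted or tipped (distance of any of gel, cup, carton from where it was at the start of the episode above 0.03 m or angle between any of gel, cup, carton's own z axis and vertical above 0.3 rad).
It also fails if it takes over 40 s, if anything falls off the work surface, if the arm or the gripper's body presses on something with over 40 N, if the wrist force passes 120 N, or if a joint passes its speed limit or range.

ROBOT

A 7-joint arm with a two-finger parallel gripper is mounted at the origin on the work surface. World frame = base frame: x ahead of the robot, y to its left, z up, the work surface at z = 0. Lengths are in m, angles in rad, forces in N, time in s.
With the tool pointing down it reaches from about 0.35 to 0.775 m from the base axis. Payload 3.1 kg.
Tool frame: the origin (TCP) lies at the very end of the fingers, on their centre line; the grasp point (between the pads) lies 19 mm behind it (manip.pinch_z is the distance from the TCP to the grasp point, in m); z points along the fingers, y is the direction in which the jaws open and shut (so a half turn about z gives the same grasp; the last joint's range is limited). The gripper opens to 85 mm and grips with 20 to 120 N. Pads are 22 mm wide; open, the fingers measure 114 mm over their backs; the gripper's body (76 mm by 85 mm) begins 54 mm behind the grasp point. The pads swing forward as they close: fully open they stand 13 mm farther back than shut.
Start: joints at [-0.042, 0.311, 0.014, 1.512, -0.004, 1.319, -0.027], TCP at [0.55, 0, 0.231] pointing down, gripper open.
Joint ranges: [-2.7, 2.7], [-0.3, 1.91], [-1.27, 1.3], [0.12, 2.57], [-1.44, 4.58], [0.2, 2.03], [-3.05, 3.05]. Speed limits (rad/s): [2.79, 2.79, 3.14, 3.14, 3.14, 3.14, 3.14].

INTERFACE

Orientations are given as a unit quaternion [w, x, y, z].
In Python, from cell import manip, kin, viewer, ticket gives the robot as it stands. Calls block until the motion is done:
- manip.goto(position, orientation): joint-space move of the TCP to a pose.
- manip.move_l(position, frame=None, velocity=0.15, contact_N=None): straight line of the TCP; frame=None keeps the orientation; velocity is the mean speed in m/s. With contact_N (N) it stops when the force on the tool has changed by that much, and returns True; else False.
- manip.move_j(angles): joint-space move.
- manip.gripper_to(opening, newtons=None): finger opening in m; newtons is the grip in N (None keeps the last); returns when the fingers have stopped.
- manip.sleep(seconds).
- kin.solve_ik(position, orientation): joint angles nearest the present ones, or None.
- manip.observe(): the state.
- viewer.camera(name): name is "scene" or "side" or "wrist"; returns the picture (480x640x3 uint8, red, green, blue); there is no depth.
- viewer.camera_info(name): a dict with "mtx" (3x3 intrinsics, pixels), "extrinsics" (4x4, takes a point from camera to world coordinates). Camera axes: x right, y down, z forward; pixel columns grow to the right and rows downward; lengths in m; the calibration is good to about 2 mm. A picture is of the moment at which its call begins: read the wrist's pose just before it. camera_info takes no time and is no camera call; for the wrist camera it gives the pose at the moment of the call.
A pose or a line that the arm cannot do raises manip.MotionError and nothing moves.
- ticket.sign_off(): hands the job in, once; it reports no verdict.
The state is a dict: "time_s": time; "qpos": joint angles; "joint_vel": joint speeds; "joint_torque": joint torques, N m; "tool_pos": TCP position; "orientation": TCP orientation; "ft_force": force on the tool from outside, world axes, zero at the start; "ft_torque": the same for the moment, N m; "width": finger opening in m.
Only numpy, scipy, OpenCV 4.12 (cv2) and the standard library are available. Lean on these libraries where they do the work, as an engineer would, in place of code of your own. Each camera call takes 0.05 s, during which the arm holds its last target. There are 200 camera calls.

## Working session

There is one attempt and no reset: what is moved stays moved. The work goes in short steps, each a Python script; the robot and the scene stay as the last script left them, time stands still between calls to the robot, and variables do not carry over. Pictures are saved under pics/ and viewed, on a budget of 10 in all, crops included, one or two more only if the job needs it, and the job is handed in when it is done.

```bash
mkdir -p pics; ls; python3 - <<'E'
from cell import manip, kin, viewer, ticket
import cv2,numpy as np
for n in ["scene","side","wrist"]:
    i=viewer.camera_info(n); im=viewer.camera(n)
    cv2.imwrite(f"pics/{n}0.png",im[...,::-1]); print(n,np.round(i["mtx"],1).tolist(),np.round(i["extrinsics"],3).tolist())
o=manip.observe();print(o["time_s"],o["orientation"],o["width"],o["tool_pos"])
E
```

```text
pics
scene [[513.6, 0.0, 323.6], [0.0, 513.6, 228.6], [0.0, 0.0, 1.0]] [[0.859, 0.423, -0.288, 0.867], [0.511, -0.704, 0.493, -0.48], [0.006, -0.571, -0.821, 0.931], [0.0, 0.0, 0.0, 1.0]]
side [[458.2, 0.0, 319.8], [0.0, 458.2, 230.6], [0.0, 0.0, 1.0]] [[-0.986, -0.086, 0.143, 0.41], [-0.166, 0.551, -0.818, 0.816], [-0.008, -0.83, -0.558, 0.625], [0.0, 0.0, 0.0, 1.0]]
wrist [[406.5, 0.0, 328.8], [0.0, 406.5, 241.2], [0.0, 0.0, 1.0]] [[1.0, 0.0, -0.002, 0.55], [-0.0, -0.96, -0.281, 0.072], [-0.002, 0.281, -0.96, 0.372], [0.0, 0.0, 0.0, 1.0]]
0.15 [-6.04353859e-04  7.07082838e-01  7.07130153e-01 -6.63954779e-04] 0.08530255883532167 [5.49449538e-01 3.51516007e-06 2.30483037e-01]
```

View pics/scene0.png

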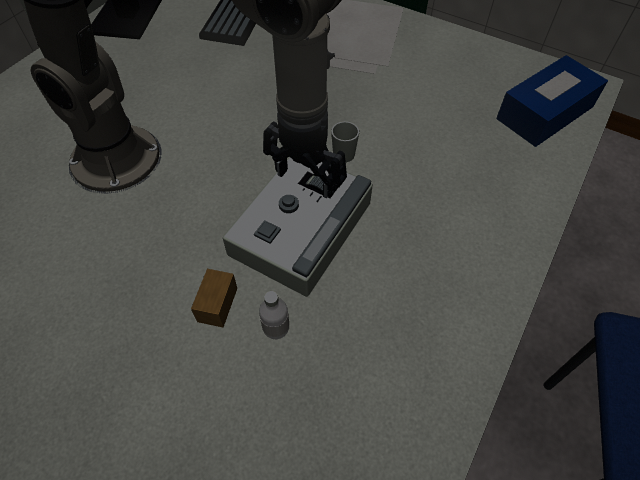

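View pics/wrist0.png

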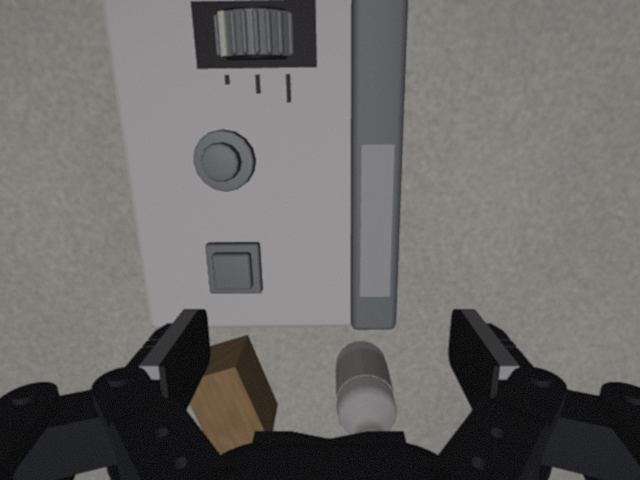

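View pics/side0.png

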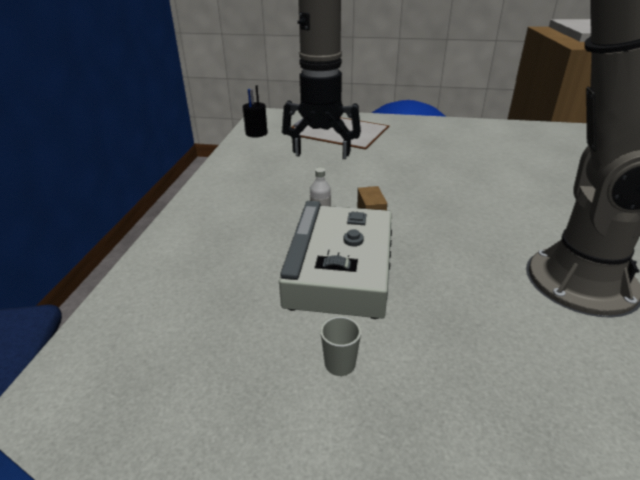

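The wrist view shows all the controls. The low, middle and high bars are near (227,79), (258,83) and (289,88), start is at (221,160) and standby at (232,270). The wheel is at (255,32), with its white index ridge by the low bar. Next I'll cast rays for these and look at the shut fingertips.

```bash
cat > h.py <<'E'
import cv2,numpy as np
from cell import manip, kin, viewer, ticket
def ray(info,uv,z):
    T=np.array(info["extrinsics"]);d=T[:3,:3]@np.linalg.inv(info["mtx"])@[uv[0],uv[1],1]
    return T[:3,3]+d*(z-T[2,3])/d[2]
def bars(im,lo=(60,60),info=None,roi=(205,305,70,110)):
    a,b,c,d=roi; g=cv2.cvtColor(im,cv2.COLOR_RGB2GRAY)[c:d,a:b]
    n,l,s,ce=cv2.connectedComponentsWithStats((g<90).astype(np.uint8))
    return [(s[i,4],ce[i]+[a,c],s[i,:4]+[a,c,0,0]) for i in range(1,n) if s[i,4]>15]
E
python3 - <<'E'
from h import *
i=viewer.camera_info("wrist"); im=cv2.imread("pics/wrist0.png")[...,::-1].copy()
for a,c,b in bars(im): print("bar",a,c,b,ray(i,c,.08)*1e3)
g=cv2.cvtColor(im,cv2.COLOR_RGB2GRAY)
print(g[60:100:4,257],g[160,180:270:4],g[270,195:275:4])
# window, housings
for name,(x0,x1,y0,y1),t in [("window",(180,330,0,73),75),("start",(185,265,120,200),118),("standby",(195,275,235,302),118)]:
    m=(g[y0:y1,x0:x1]<t).astype(np.uint8)
    cs=max(cv2.findContours(m,0,2)[0],key=cv2.contourArea)+np.array([x0,y0])
    r=cv2.minAreaRect(cs);print(name,r,ray(i,r[0],.08)*1e3)
    if name=="window":print(cv2.approxPolyDP(cs,5,True)[:,0].tolist())
# console front and right edges of top (white mask)
m=(g>125).astype(np.uint8)
pts=[]
for v in range(90,310,10):
    r=np.where(g[v,60:200]>125)[0]; 
    if len(r):pts.append(ray(i,(60+r[0],v),.08)[:2]*1e3)
print(np.round(pts[::4],1).tolist(),np.polyfit(*np.array(pts).T[::-1],1))
manip.gripper_to(0.0,20)
o=manip.observe();print(o["width"],o["tool_pos"],o["time_s"])
cv2.imwrite("pics/w1.png",viewer.camera("wrist")[...,::-1])
cv2.imwrite("pics/s1.png",cv2.resize(viewer.camera("scene")[120:280,200:400],(800,640),interpolation=2)[:600,:,::-1])
E
```

```text
bar 38 [226.73684211  79.26315789] [225  75   5   9] [480.88157264 100.00315387  80.        ]
bar 72 [257.56944444  83.69444444] [256  75   5  18] [501.45854204  97.21105364  80.        ]
bar 102 [288.12745098  88.        ] [286  74   5  28] [521.9665689   94.48319419  80.        ]
[ 42  45 110 147  38  43  50  49  59 148] [147 146 146 143 100  92  97 101 101 103 106 104 108 106  90  41 106 108
  87 125 146 148 147] [147 147 144 123  93  93  94  96  97  96  97  97 100 100  45 101  72 149
 147 147]
window ((253.48529052734375, 33.7039794921875), (66.8589096069336, 123.88618469238281), 88.93909454345703) [500.30321519 127.7341051   80.        ]
[[314, 0], [191, 2], [197, 67], [315, 66]]
start ((224.14002990722656, 159.52000427246094), (63.000003814697266, 60.40000534057617), 53.13010025024414) [475.28570935  46.95483463  80.        ]
standby ((233.5, 267.5), (51.0, 57.0), 90.0) [476.54684013 -34.28340419  80.        ]
[[367.5, 93.3], [364.1, 67.1], [357.5, 39.6], [352.1, 10.5], [346.4, -20.3], [340.3, -52.9]] [1.99887338e-01 3.50428457e+02]
0.0003129210207773162 [5.50019260e-01 6.87141863e-06 2.31297669e-01] 0.9167
```

View pics/w1.png

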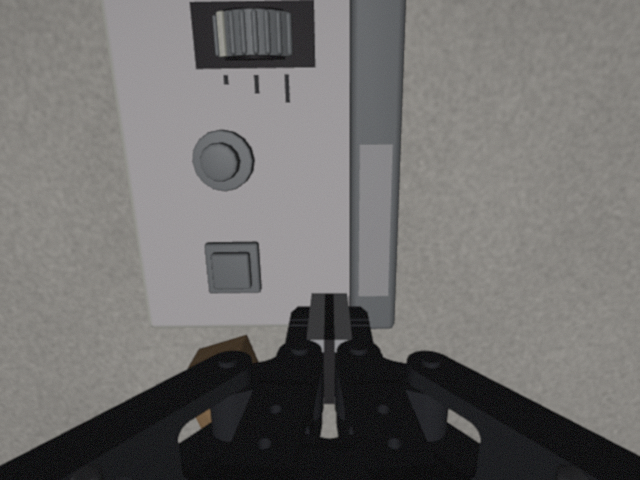

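View pics/s1.png

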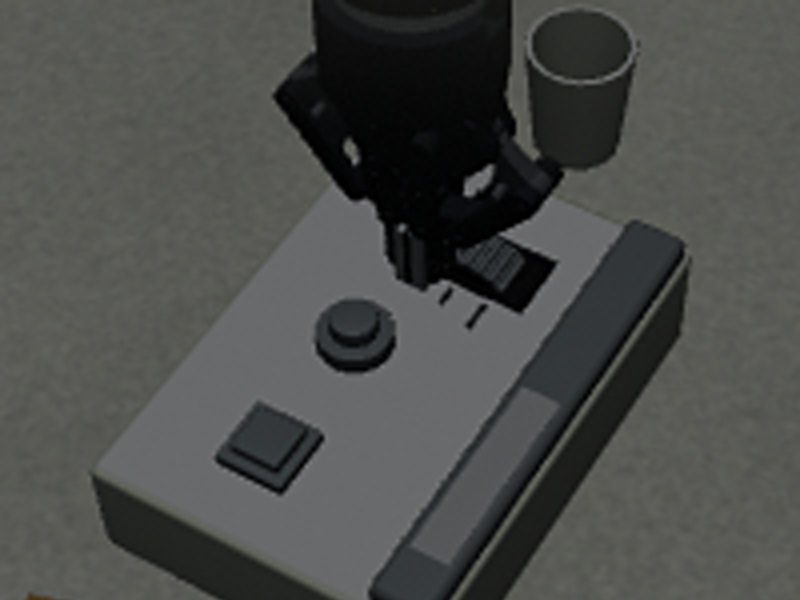

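Both views show the shut tip is about 16 x 22 mm, and the console is square to the world axes (yaw about 0.01). The crown comes out near (0.501, 0.128, 0.092) and start near (0.4775, 0.048). I'll touch the crown lightly and roll.

```bash
python3 - <<'E'
from h import *
q=manip.observe()["orientation"]
x0=.501-.009; y=.128
manip.goto([x0,y,.13],q)
manip.sleep(.3)
def F(): 
    o=manip.observe(); return o["tool_pos"].round(4) if hasattr(o["tool_pos"],'round') else np.round(o["tool_pos"],4), np.round(o["ft_force"],2), round(o["time_s"],2)
f0=F(); print(f0)
cv2.imwrite("pics/w2.png",viewer.camera("wrist")[...,::-1])
print(manip.move_l([x0,y,.082],velocity=.02,contact_N=4)); f=F();print(f)
z=f[0][2]
if z>.086:
  for k in range(1,6):
    manip.move_l([x0+.003*k,y,z-.0005],velocity=.03); print(F())
  cv2.imwrite("pics/w3.png",viewer.camera("wrist")[...,::-1])
E
```

```text
(array([0.4933, 0.1268, 0.1308]), array([ 0.11, -0.55, -0.17]), 2.04)
True
(array([0.4921, 0.128 , 0.0916]), array([-0.03, -0.49,  4.7 ]), 3.82)
(array([0.4955, 0.1281, 0.0918]), array([-2.37, -1.12,  6.7 ]), 4.1)
(array([0.4986, 0.1281, 0.0919]), array([-1.66, -1.4 ,  5.64]), 4.35)
(array([0.5019, 0.1281, 0.0918]), array([-0.02, -0.43,  4.9 ]), 4.6)
(array([0.5057, 0.1282, 0.092 ]), array([ 1.77, -0.46,  5.  ]), 4.85)
(array([0.5086, 0.1282, 0.0918]), array([ 2.61, -0.66,  5.95]), 5.1)
```

```bash
python3 -c "
import cv2,numpy as np,os
a=[cv2.imread(f'pics/w{i}.png') for i in (2,3) if os.path.exists(f'pics/w{i}.png')]
cv2.imwrite('pics/c23.png',cv2.resize(np.hstack([x[100:480,150:490] for x in a]),None,fx=1.17,fy=1.17))"
```

```text
(no output)
```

View pics/c23.png

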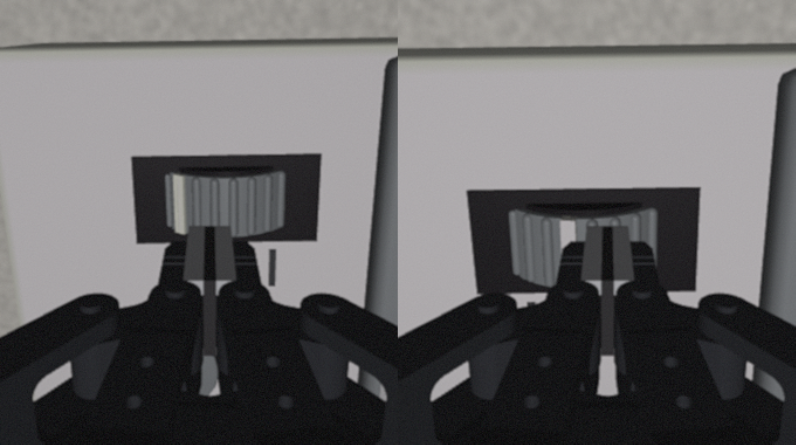

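The index ridge has moved from the front side, (180,205) in the left crop, to near the crown, (568,235) in the right crop. The tangential force changed sign, so the wheel is past the tipping point. I'll lift straight up and check the detent from the original viewpoint.

```bash
python3 - <<'E'
from h import *
p=np.array(manip.observe()["tool_pos"])
manip.move_l([p[0],p[1],.14],velocity=.08)
manip.move_l([.478,.0,.20],velocity=.2); manip.sleep(.4)
i=viewer.camera_info("wrist");im=viewer.camera("wrist");cv2.imwrite("pics/w4.png",im[...,::-1])
print(manip.observe()["ft_force"],manip.observe()["time_s"])
for n,P in [("crown",[.501,.128,.092]),("start",[.4775,.048,.095]),("mid",[.5015,.0972,.08])]:
    T=np.linalg.inv(i["extrinsics"]);u=i["mtx"]@(T[:3]@[*P,1]);print(n,u[:2]/u[2])
E
```

```text
[-0.04384997  0.11860257  0.45206756] 7.2333
crown [370.85995408  17.74510358]
start [328.17531423 165.15358186]
mid [368.22694771  79.77258164]
```

View pics/w4.png

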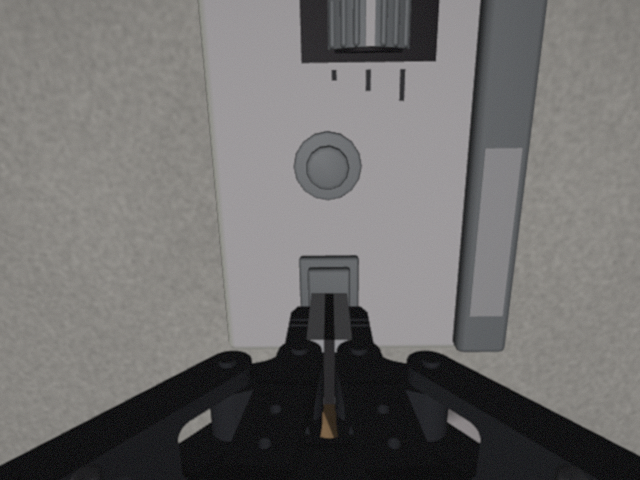

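The index ridge (369,25) stands beside the middle bar (368,80), so the wheel has clicked in. The start cap is at (328,167), matching the prediction to about 1 mm, so I'll press it.

```bash
python3 - <<'E'
from h import *
x,y=.4775,.0472
manip.move_l([x,y,.15],velocity=.15); manip.move_l([x,y,.115],velocity=.06); manip.sleep(.3)
f0=manip.observe()["ft_force"][2]
print(manip.move_l([x,y,.082],velocity=.02,contact_N=1.5))
z=manip.observe()["tool_pos"][2]; print(z)
for k in range(1,18):
    manip.move_l([x,y,z-.0005*k],velocity=.02); manip.sleep(.05)
    o=manip.observe(); f=o["ft_force"][2]-f0; print(round(o["tool_pos"][2],4),round(f,2))
    if f>12: break
manip.sleep(.2)
manip.move_l([x,y,.15],velocity=.08); manip.move_l([.478,0,.20],velocity=.15);manip.sleep(.3)
print(manip.observe()["ft_force"],manip.observe()["time_s"])
cv2.imwrite("pics/w5.png",viewer.camera("wrist")[...,::-1])
a,b=[cv2.imread(f"pics/w{i}.png") for i in (4,5)]
print(cv2.absdiff(a,b)[:290].max(), cv2.phaseCorrelate(*[np.float32(cv2.cvtColor(v,6)[:280]) for v in (a,b)]))
sd=viewer.camera("side");cv2.imwrite("pics/sd5.png",sd[...,::-1])
d=cv2.absdiff(sd[200:400,250:420],cv2.imread("pics/side0.png")[200:400,250:420,::-1].copy()).max(2);print("side diff",(d>40).sum(),np.argwhere(d>40)[:8].tolist())
E
```

```text
True
0.10037077305441948
0.0999 3.02
0.0994 3.92
0.0989 4.03
0.0984 4.05
0.0979 5.13
0.0974 5.22
0.0969 5.17
0.0964 5.47
0.0961 6.99
0.096 9.68
0.096 12.3
[ 0.27199189  0.01849239 -0.07439357] 14.9833
92 ((1.3447584221883062, 0.38173387408915005), 1.0363840934303072)
side diff 56 [[55, 86], [55, 87], [55, 88], [56, 86], [56, 87], [56, 88], [57, 85], [57, 86]]
```

View pics/w5.png

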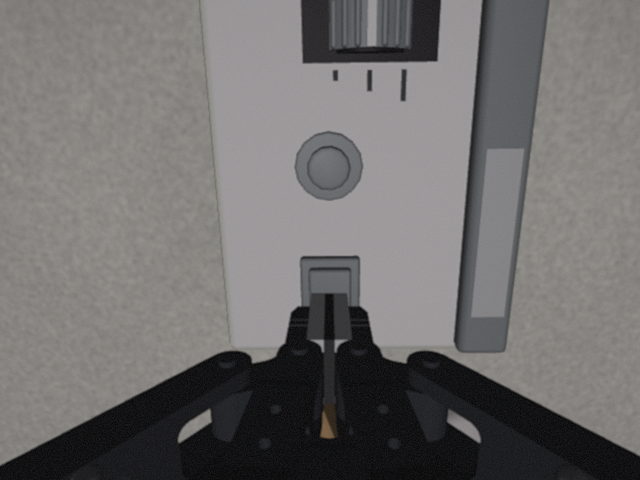

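The index is still at the middle bar (371 against 370) and the start cap is up again at (329,167). The press met a hard stop at z = 0.096, about 4.4 mm below where contact was detected, so I'll slowly find the cap's true rest height to confirm full travel.

```bash
python3 - <<'E'
from h import *
x,y=.4775,.0472
manip.move_l([x,y,.12],velocity=.15); manip.move_l([x,y,.106],velocity=.05); manip.sleep(.3)
f0=manip.observe()["ft_force"][2]
for k in range(1,22):
    manip.move_l([x,y,.106-.0005*k],velocity=.02); manip.sleep(.04)
    o=manip.observe(); f=o["ft_force"][2]-f0; print(round(o["tool_pos"][2],4),round(f,2),end='; ')
    if f>10: break
manip.move_l([x,y,.15],velocity=.08); manip.move_l([.478,0,.20],velocity=.2);manip.sleep(.2)
print(manip.observe()["ft_force"],manip.observe()["time_s"])
im=viewer.camera("wrist");cv2.imwrite("pics/w6.png",im[...,::-1])
i=viewer.camera_info("wrist")
for a,c,b in bars(im,roi=(320,420,66,106)): print(c,ray(i,c,.08)*1e3)
sd=viewer.camera("side");a=cv2.imread("pics/side0.png")[...,::-1]
d=cv2.absdiff(sd,a.copy()).max(2)
for n,(u0,u1,v0,v1) in dict(gel=(305,335,165,205),carton=(355,388,185,212),cup=(315,365,315,380),unit=(275,400,200,320)).items(): print(n,(d[v0:v1,u0:u1]>40).sum())
E
```

```text
0.1055 -1.93; 0.105 -1.07; 0.1045 0.14; 0.104 -0.4; 0.1035 -0.3; 0.103 -1.05; 0.1025 -1.65; 0.1021 1.02; 0.1016 0.77; 0.1011 1.9; 0.1006 2.05; 0.1001 2.08; 0.0996 2.9; 0.0991 2.83; 0.0986 2.63; 0.098 3.31; 0.0976 3.31; 0.0971 3.88; 0.0966 3.27; 0.0961 4.85; 0.0961 7.11; [-0.83179174 -0.10522087 -0.1958066 ] 24.2333
[370.54761905  81.01190476] [501.45965363  97.21631238  80.        ]
[404.84732824  85.73282443] [522.13065218  94.59559371  80.        ]
[336.5  76.5] [481.04634875  99.70743007  80.        ]
gel 0
carton 0
cup 0
unit 57
```

Contact begins at z = 0.102 and the stop is at 0.096, which is the full 6 mm. The marks sit within 0.3 mm of where they were, and the bystanders haven't changed. I'll hand it in.

```bash
python3 -c "
from cell import ticket; print(ticket.sign_off())"
```

```text
the job is handed in; nothing more can be done
None
```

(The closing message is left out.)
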